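# Set the ladder's stabiliser leg to its next hole

## Robot

A 6-joint arm with a two-finger parallel gripper is mounted at the origin on the work surface. World frame = base frame: x ahead of the robot, y to its left, z up, the work surface at z = 0. Lengths are in m, angles in rad, forces in N, time in s.
With the tool pointing down it reaches from about 0.35 to 0.875 m from the base axis. Payload 4.2 kg.
Tool frame: the origin (TCP) lies on the centre line of the jaws, within the pads' length; the fingertips stand 17 mm ahead of it and the grasp point (between the pads) lies 2 mm behind it; z points along the fingers, y is the direction in which the jaws open and shut (so a half turn about z gives the same grasp; the last joint's range is limited). The gripper opens to 85 mm and grips with 20 to 120 N. Pads are 22 mm wide; open, the fingers measure 114 mm over their backs; the gripper's body (76 mm by 85 mm) begins 54 mm behind the grasp point. The pads swing forward as they close: fully open they stand 13 mm farther back than shut.
Start: joints at [1.462, 0.385, 0.008, 0, -1.194, -0.259], TCP at [0.225, 0.583, 0.248] pointing down, gripper open.
Joint ranges: [-3.14, 3.14], [-1.21, 2.06], [-1.07, 1.41], [-3.16, 2.05], [-2.99, -0.16], [-3.1, 3.1]. Speed limits (rad/s): [2.79, 2.79, 3.14, 3.14, 3.14, 3.14].

## Interface

Orientations are given as a rotation vector (axis times angle).
In Python, from bench import manip gives the robot as it stands.
- The arm moves only by the tool servo_tool, never from a script. Its argument "moves" is a list of rows, each a list of 5 numbers: the gripper's target within -1 to 1 (fully open at 1, half-way at 0, shut at -1), then the shift along the tool's x, y, z in mm, then the turn about the tool's z in rad. In form: [[grip, tx, ty, tz, turn], ...]. A call has 1 to 10 rows; each row is the pose to reach, as a shift and turn from the pose commanded when the call began, along the tool's axes at that moment; what a row does not reach only later rows make up. A row lasts 1/12 s, in which the tool goes at most 41.7 mm and 7.16 degrees, less where a joint would pass 70% of its speed; a pose out of reach is approached as far as the arm can. A call with a gripper value outside its range is refused whole. The fingers move at their own pace and stop on an object; the grip force is fixed at half the most. Time passes only in rows, so rows that repeat a pose let the fingers close. It gives the time, the measured TCP pose, the force and the opening at its end, in the units of the state.
- manip.observe(): the state, without advancing time (a new reading comes with each control period).
- manip.grab_frame(name): name is "scene" or "top" or "wrist"; returns a dict with "frame" (384x512x3 uint8, red, green, blue), "fovy" (degrees; the focal length in pixels is half the picture's height over the tangent of half this angle, whatever the lens; pixels are square), "cx", "cy" (the principal point, pixels), "position" and "rotation" of the camera in the world; the wrist camera has in their place "T_tool_cam" (4x4, takes a point from camera to tool coordinates, whose origin is the TCP and whose axes are the flange's). Camera axes: x right, y down, z forward; pixel columns grow to the right and rows downward; lengths in m; the calibration is good to about 2 mm. A picture is of the moment at which its call begins: read the wrist's pose just before it. There is no depth.
- manip.sign_off(): hands the job in, once; it reports no verdict.
Trained networks look in a picture, given as the dict that the camera call returned (one of the last four; its "shot" number tells which), for a name from the list of things; names that differ only in an ending like _2 or _b are one class to them, and where a whole thing is asked for, a point or a joint stands for the part that bears it (a point fixed in the world has none). Each returns a list of dicts, best first, with "confidence" (0 to 1); they miss things now and then, are a little off and sometimes report something else, mostly with a low value. They report only what shows in the picture. A call takes as long as a camera call.
- manip.trace(picture, name): "mask" (384x512 bool, what is visible of it) and "xy" ([column, row] in pixels, amid what is visible of it).
The state is a dict: "t": time; "joints": joint angles; "joint_vel": joint speeds; "effort": joint torques, N m; "tcp_pos": TCP position; "orientation": TCP orientation; "ft_force": force on the tool from outside, world axes, zero at the start; "wrist_torque": the same for the moment, N m; "width": finger opening in m.
Only numpy, scipy, OpenCV 4.12 (cv2) and the standard library are available. Lean on these libraries where they do the work, as an engineer would, in place of code of your own. Each camera call takes 0.05 s, during which the arm holds its last target. There are 200 camera calls.

## Task

Two ladder ends with swing-out stabiliser legs lie on the bench. On the one with the longer leg, pull up the spring plunger by its black knob, swing the leg round to the next hole of its plate (the middle one of three) and let the plunger snap fully home there. Leave the leg of the ladder end with the shorter leg where it is.

Things in the scene. Friction and masses are not known exactly. Their poses are not given: they have to be found in the camera images.
- knob (a point): centre of the top face of the plunger's knob on the LONGER leg: an upright black plastic cylinder, 30 mm across and 32 mm tall, standing on the leg 130 mm out from the pivot. With the plunger home its top is 96 mm and its underside 64 mm above the bench; below it a steel collar 28 mm across, top at 61 mm. x axis outwards along the leg, z up.
- leg_end (a point): centre of the top of the black rubber foot (30 x 55 mm, top 55 mm above the bench) near the end of the LONGER leg, 215 mm from the pivot. The leg is an aluminium box tube 30 mm wide, top face 51 mm above the bench; it reaches 230 mm from the pivot. The shorter leg reaches 185 mm and is otherwise alike: same knob, same plate. x axis outwards along the leg, z up.
- pivot (a point): point on the longer leg's vertical swing axis, at the top of its fixed grey-painted steel plate, 22 mm above the bench. The plate (190 x 210 x 22 mm) has three 20 mm holes, 35 degrees apart, on an arc of radius 130 mm about this axis. x axis from pivot to the middle hole, y left, z up. Behind the pivot (-x, 30 to 90 mm away) lies the ladder stile, up to 64 mm high.
- next_hole (a point): centre of the mouth of the middle hole of the longer leg's plate, the goal of this job, 22 mm above the bench. The hole now occupied is 35 degrees clockwise of it as seen from above; the third hole, 35 degrees anticlockwise, is one too far. z up.
- plunger (a joint): lift of the longer leg's plunger, m: 0 fully home (in any hole), 0.022 fully pulled, straight up. Its round-tipped 12 mm pin reaches 12 mm into a hole, so the leg is free once lifted 12 mm; pull it about 17 mm. The spring pulls down with 6 N at home, 11.5 N fully pulled; let go beside a hole, the pin rests on the plate at about 0.012.
- leg (a joint): angle of the longer leg in rad: 0 in the first hole where it starts (play 0.03 either way), 0.611 at the middle hole, 1.222 at the third; grows anticlockwise from above. Swings with light friction, under 2 N at the knob, and stays where it is left.
- short_leg (a joint): angle of the shorter leg in rad, 0 in its first hole, where it must stay.

How it is judged:
By the outcome, as a careful person would: the job done as asked, in the order asked, and still so for the second after the job is handed in, with the robot touching nothing.
It also fails if it takes over 32 s, if anything falls off the work surface, if the arm or the gripper's body presses on something with over 40 N, if the wrist force passes 120 N, or if a joint passes its speed limit or range.

## Working session

There is one attempt and no reset: what is moved stays moved. The work goes in short steps, Python scripts to look and compute and a tool call to move; the robot and the scene stay as the last step left them, time stands still between calls to the robot, and variables do not carry over. Pictures are saved under pics/ and viewed, on a budget of 10 in all, crops included, one or two more only if the job needs it, and the job is handed in when it is done.

Besides the shell and the picture viewer there is one more tool, called after "Request:" as name([rows], argument=value, ...), one row to a line, values as JSON. servo_tool: Moves the arm, as the interface text tells. Its arguments: {"type":"object","properties":{"moves":{"type":"array","items":{"type":"array","items":{"type":"number"}}}},"required":["moves"]}

```bash
mkdir -p pics
cat > h.py <<'E'
import numpy as np, cv2
from bench import manip
from scipy.spatial.transform import Rotation as R
def cam(p,st=None):
    if "T_tool_cam" in p:
        T=np.eye(4);T[:3,:3]=R.from_rotvec(st["orientation"]).as_matrix();T[:3,3]=st["tcp_pos"]
        T=T@np.array(p["T_tool_cam"]);return T[:3,:3],T[:3,3]
    return np.array(p["rotation"]),np.array(p["position"])
def foc(p): return 192/np.tan(np.radians(p["fovy"])/2)
def ray_z(p,xy,z,st=None):
    Rm,o=cam(p,st);d=Rm@np.array([(xy[0]-p["cx"])/foc(p),(xy[1]-p["cy"])/foc(p),1]);return o+d*(z-o[2])/d[2]
def proj(p,X,st=None):
    Rm,o=cam(p,st);c=Rm.T@(np.array(X)-o);return c[:2]/c[2]*foc(p)+[p["cx"],p["cy"]]
def save(p,n): cv2.imwrite("pics/"+n+".png",cv2.cvtColor(p["frame"],cv2.COLOR_RGB2BGR))
E
python3 - <<'E'
from h import *
st=manip.observe();print(st)
for n in("top","scene"):
    p=manip.grab_frame(n);save(p,n+"1")
    print(n,p["fovy"],cam(p))
    for k,z in(("knob",.08),("leg_end",.055),("leg",.051),("short_leg",.051)):
        for r in manip.trace(p,k)[:3]: print(k,r["confidence"],r["xy"],r["mask"].sum(),ray_z(p,r["xy"],z).round(3))
E
```

```text
{'t': 0.0, 'joints': array([ 1.46158784e+00,  3.85567457e-01,  6.60078469e-03, -5.08320725e-04,
       -1.19401414e+00, -2.58604458e-01]), 'joint_vel': array([-0.00039054, -0.00145615,  0.00027955,  0.00056131,  0.00196052,
       -0.00115424]), 'effort': array([ 1.56764522e-04, -3.92289698e+01,  1.88404942e+01,  4.18616518e+00,
       -4.65288176e-03, -1.79431578e-05]), 'tcp_pos': array([0.22451206, 0.5826807 , 0.24720379]), 'orientation': array([ 3.08638519e+00, -5.74392532e-01, -4.83648341e-04]), 'ft_force': array([ 0.18910992,  0.09644474, -0.25909143]), 'wrist_torque': array([ 0.001569  , -0.062086  ,  0.02632212]), 'width': 0.08511118466248487}
top 42.3550230947553 (array([-2.1383143 ,  2.16744004, -0.16860825]), array([ 0.31376455, -0.03672049,  1.27414263]))Traceback (most recent call last):
  File "<stdin>", line 7, in <module>
  File "h.py", line 11, in ray_z
    Rm,o=cam(p,st);d=Rm@np.array([(xy[0]-p["cx"])/foc(p),(xy[1]-p["cy"])/foc(p),1]);return o+d*(z-o[2])/d[2]
                                                                                                        ~^^^
IndexError: invalid index to scalar variable.
```

```bash
sed -i 's/return np.array(p\["rotation"\])/return R.from_rotvec(p["rotation"]).as_matrix()/' h.py
python3 - <<'E'
from h import *
for n in("top","scene"):
    p=manip.grab_frame(n);save(p,n+"1")
    print(n,p["fovy"],cam(p)[1])
    for k,z in(("knob",.096),("leg_end",.055),("leg",.051),("short_leg",.051)):
        for r in manip.trace(p,k)[:3]: print(k,r["confidence"],r["xy"],r["mask"].sum(),ray_z(p,r["xy"],z).round(3))
E
```

```text
top 42.3550230947553 [ 0.31376455 -0.03672049  1.27414263]
knob 0.67 [358.3, 199.8] 1024 [ 0.468 -0.318  0.096]
leg 0.57 [172.2, 176.5] 1397 [0.539 0.135 0.051]
short_leg 0.93 [355.6, 199.6] 1041 [ 0.474 -0.322  0.051]
short_leg 0.71 [148.1, 193.2] 8141 [0.497 0.195 0.051]
scene 57.64888894245686 [ 0.92676162 -0.12063522  0.81488898]
knob 0.59 [334.4, 193.5] 163 [0.552 0.132 0.096]
leg_end 0.68 [329.0, 209.9] 1240 [0.572 0.119 0.055]
leg 0.79 [331.1, 206.4] 1360 [0.562 0.129 0.051]
short_leg 0.64 [141.8, 208.5] 1490 [ 0.474 -0.332  0.051]
```

View pics/top1.png

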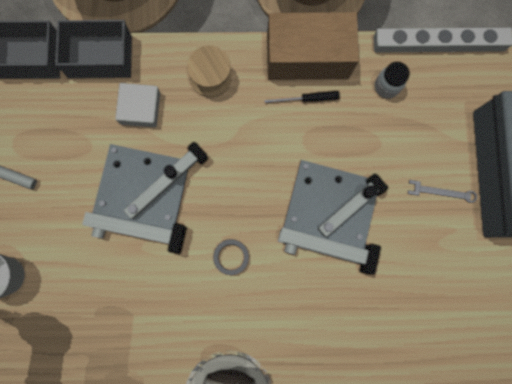

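View pics/scene1.png

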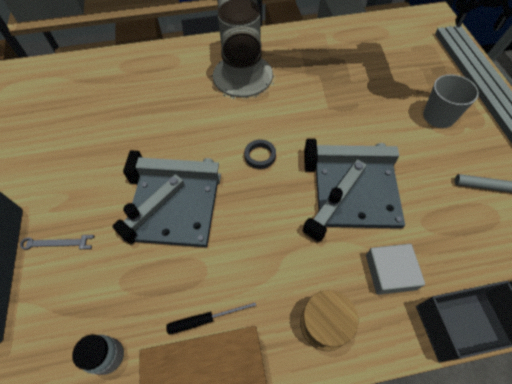

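The left one in the top view (+y) has the longer leg: pivot ≈(131,211), knob ≈(170,172), foot ≈(197,153), free holes at (147,161) for the middle and (116,164) for the third. The scene view agrees, with the knob at (334,194) and foot at (315,229). I'll zoom in to refine these.

Run:
```python
import cv2,numpy as np
a=cv2.imread("pics/top1.png")[135:260,80:215];b=cv2.imread("pics/scene1.png")[130:250,295:415]
a=cv2.resize(a,(400,370),interpolation=cv2.INTER_CUBIC);b=cv2.resize(b,(370,370),interpolation=cv2.INTER_CUBIC)
c=np.hstack([a,b]);cv2.imwrite("pics/crop.png",cv2.convertScaleAbs(c,alpha=1.6,beta=10))
```

```text
(no output)
```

View pics/crop.png

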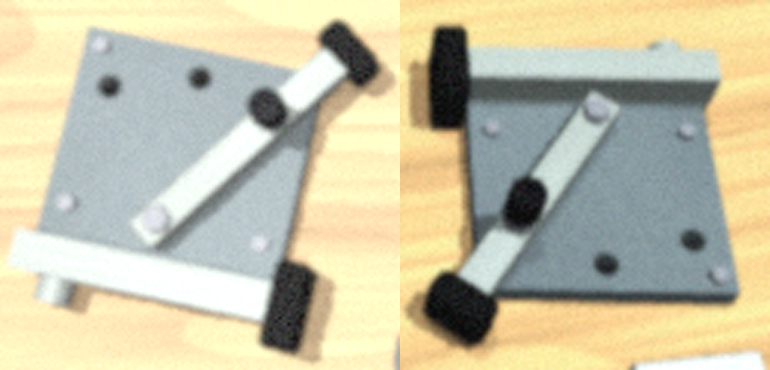

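The crop (top left, scene right) shows the knob, pivot bolt, foot and both free holes clearly. I'll fit pivot position and heading to these pixels in both views.

Run:
```python
from h import *
from scipy.optimize import least_squares
t=lambda x,y:np.array([80+x/2.963,135+y/2.96]); s=lambda x,y:np.array([295+(x-400)/3.083,130+y/3.083])
P={n:manip.grab_frame(n) for n in("top","scene")}
d=35*np.pi/180
# (cam,pix,radius,angle,z)
O=[("top",t(200,78),130,0,.02),("top",t(109,86),130,d,.02),("top",t(267,108),130,-d,.082),("top",t(157,217),0,0,.053),("top",t(349,52),215,-d,.045),
("scene",s(605,264),130,0,.02),("scene",s(693,240),130,d,.02),("scene",s(525,202),130,-d,.08),("scene",s(597,107),0,0,.053)]
def f(v):
    return np.concatenate([proj(P[c],[v[0]+r/1e3*np.cos(v[2]+a),v[1]+r/1e3*np.sin(v[2]+a),z])-x for c,x,r,a,z in O])
r=least_squares(f,[.42,.2,.1],loss="soft_l1");v=r.x
print(v,f(v).reshape(-1,2).round(1))
for n,c in(("top",1),("scene",1)):
    print([ray_z(P[n],x,z).round(3) for cc,x,_,_,z in O if cc==n])
k=lambda a:np.array([v[0]+.13*np.cos(v[2]+a),v[1]+.13*np.sin(v[2]+a)])
for a in(-d,0,d):print(k(a).round(4), np.linalg.norm(k(a)))
np.save("fit.npy",v)
st=manip.observe();M=R.from_rotvec(st["orientation"]).as_matrix();print(st["t"],st["tcp_pos"],M.round(3))
```

```text
[ 0.45945802  0.23455777 -0.2327347 ] [[-0.4 -0.5]
 [-0.1 -0.7]
 [-0.5 -0.2]
 [-1.3  0. ]
 [-0.8 -0.7]
 [-1.  -0.6]
 [-1.2 -0.2]
 [-0.9 -1.1]
 [-0.6  0.7]]
[array([0.585, 0.204, 0.02 ]), array([0.578, 0.282, 0.02 ]), array([0.545, 0.136, 0.082]), array([0.459, 0.231, 0.053]), array([0.6  , 0.072, 0.045])]
[array([0.588, 0.206, 0.02 ]), array([0.581, 0.285, 0.02 ]), array([0.549, 0.139, 0.08 ]), array([0.458, 0.237, 0.053])]
[0.5459 0.1374] 0.5629160271698384
[0.586  0.2046] 0.6206382666430739
[0.5803 0.2826] 0.6454097644158904
0.7 [0.22469873 0.5831813  0.24834331] [[ 0.933 -0.36  -0.   ]
 [-0.36  -0.933  0.   ]
 [-0.    -0.    -1.   ]]
```

The fit residuals are about 1 px, roughly 2 to 3 mm. I'll move above the knob with the jaws across the leg.

Request:
servo_tool([
  [1, 29, 19, 5, 0.03],
  [1, 58, 38, 10, 0.06],
  [1, 87, 57, 15, 0.09],
  [1, 116, 76, 20, 0.12],
  [1, 145, 95, 25, 0.16],
  [1, 174, 114, 30, 0.2],
  [1, 203, 133, 35, 0.25],
  [1, 232, 152, 40, 0.3],
  [1, 261, 171, 45, 0.36],
  [1, 290, 190, 50, 0.4],
])

```text
t: 1.53
tcp_pos: [0.4277, 0.3002, 0.1985]
orientation: [-2.911, 1.18, -0.0]
ft_force: [0.4, -0.3, -0.3]
width: 0.0855
```

```bash
cat >> h.py <<'E'
def go(target,yaw=None):
    st=manip.observe();M=R.from_rotvec(st["orientation"]).as_matrix()
    y=np.degrees(np.arctan2(M[1,0],M[0,0]))
    print("t",round(st["t"],2),"tcp",st["tcp_pos"].round(4),"yaw",y.round(2),"w",round(st["width"],4),"F",st["ft_force"].round(1))
    print("shift mm",((M.T@(np.array(target)-st["tcp_pos"]))*1e3).round(1),"turn",None if yaw is None else round(np.radians(y-yaw),3))
E
python3 -c "
from h import *
go([.5459,.1374,.16],-48.3)"
```

```text
t 1.53 tcp [0.4277 0.3002 0.1985] yaw -44.12 w 0.0855 F [ 0.4 -0.3 -0.3]
shift mm [198.2  34.7  38.4] turn 0.073
```

Request:
servo_tool([
  [1, 33, 6, 6, 0.02],
  [1, 66, 12, 12, 0.04],
  [1, 99, 18, 19, 0.06],
  [1, 132, 23, 26, 0.073],
  [1, 165, 29, 32, 0.073],
  [1, 198, 35, 38, 0.073],
  [1, 198, 35, 38, 0.073],
  [1, 198, 35, 38, 0.073],
])

```text
t: 2.2
tcp_pos: [0.5457, 0.1373, 0.1597]
orientation: [2.865, -1.287, -0.001]
ft_force: [-0.3, 0.2, 0.2]
width: 0.0851
```

Run:
```python
from h import *
v=np.load("fit.npy");d=np.radians(35)
go([.5459,.1374,.085],-48.3)
st=manip.observe();p=manip.grab_frame("wrist");save(p,"w1")
im=p["frame"].copy()
pt=lambda r,a,z:[v[0]+r*np.cos(v[2]+a),v[1]+r*np.sin(v[2]+a),z]
for X,c in((pt(.13,-d,.096),(255,0,0)),(pt(.13,0,.022),(0,255,0)),(pt(.13,d,.022),(0,255,0)),(pt(0,0,.055),(255,255,0)),(pt(.215,-d,.055),(0,255,255))):
    q=proj(p,X,st);print(q.round(1));cv2.circle(im,tuple(int(round(a)) for a in q),3,c,-1)
cv2.imwrite("pics/w1o.png",im[:,:,::-1])
for k in("knob","leg_end"):
    for r in manip.trace(p,k)[:2]:print(k,r["confidence"],r["xy"],r["mask"].sum(),ray_z(p,r["xy"],.096 if k=="knob" else .055,st).round(4))
```

```text
t 2.2 tcp [0.5457 0.1373 0.1597] yaw -48.37 w 0.0851 F [-0.3  0.2  0.2]
shift mm [ 0.1 -0.3 74.7] turn -0.001
[257.2 222.2]
[170.5 212.9]
[124.5 275.6]
[257.3 341.1]
[257.1  79. ]
knob 0.63 [254.1, 211.7] 2206 [0.552  0.1334 0.096 ]
knob 0.62 [244.7, 254.6] 50062 [0.5368 0.1598 0.096 ]
leg_end 0.61 [256.4, 169.7] 12965 [0.5617 0.1205 0.055 ]
```

View pics/w1o.png

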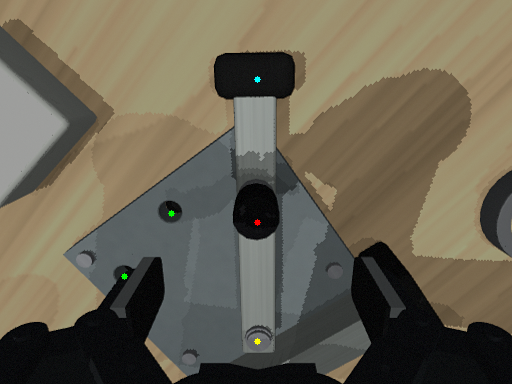

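The wrist view confirms the fit: the knob top projects within 2 px laterally, the middle hole is at (170,212), the third hole at (124,275) and the foot at (255,75). I'll descend and grip.

Request:
servo_tool([
  [1, 0, 0, 20, 0],
  [1, 0, 0, 40, 0],
  [1, 0, 0, 58, 0],
  [1, 0, 0, 70, 0],
  [1, 0, 0, 75, 0],
  [1, 0, 0, 75, 0],
])

```text
t: 2.85
tcp_pos: [0.5442, 0.1397, 0.0845]
orientation: [2.868, -1.279, -0.002]
ft_force: [-0.3, -0.5, -0.3]
width: 0.085
```

Request:
servo_tool([
  [-1, 0, 0, 0, 0],
  [-1, 0, 0, 0, 0],
  [-1, 0, 0, 0, 0],
  [-1, 0, 0, 0, 0],
  [-1, 0, 0, 0, 0],
  [-1, 0, 0, 0, 0],
  [-1, 0, 0, 0, 0],
  [-1, 0, 0, 0, 0],
])

```text
t: 3.52
tcp_pos: [0.5456, 0.1392, 0.0863]
orientation: [-2.867, 1.281, -0.002]
ft_force: [-2.3, 1.1, 5.7]
width: 0.0284
```

Request:
servo_tool([
  [-1, 0, 0, -3, 0],
  [-1, 0, 0, -6, 0],
  [-1, 0, 0, -9, 0],
  [-1, 0, 0, -12, 0],
  [-1, 0, 0, -15, 0],
  [-1, 0, 0, -18, 0],
  [-1, 0, 0, -18, 0],
  [-1, 0, 0, -18, 0],
])

```text
t: 4.18
tcp_pos: [0.5449, 0.1387, 0.103]
orientation: [2.867, -1.283, -0.001]
ft_force: [3.5, -1.0, -10.9]
width: 0.0281
```

Run:
```python
from h import *
go([.586,.2046,.103],-13.3)
p=manip.grab_frame("wrist");save(p,"w2")
```

```text
t 4.18 tcp [0.5449 0.1387 0.103 ] yaw -48.2 w 0.0281 F [  3.5  -1.  -10.9]
shift mm [-21.7 -74.6  -0.1] turn -0.609
```

View pics/w2.png

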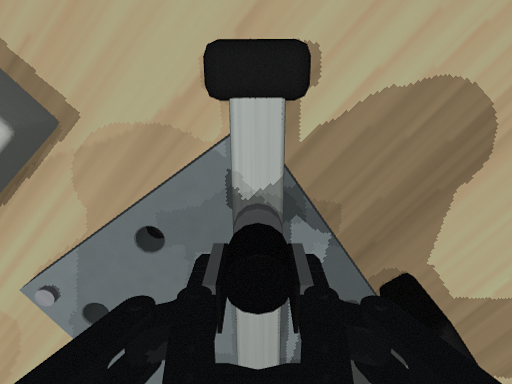

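The plunger is lifted: the collar gap shows under the knob at (257,215), the force is -10.9 N as expected from the spring at about 17 mm, and TCP z is 0.103. Next I'll swing it along the arc about the pivot.

Request:
servo_tool([
  [-1, -0.2, -7.8, 0, -0.06],
  [-1, -0.9, -15.6, 0, -0.12],
  [-1, -2.1, -23.3, 0, -0.18],
  [-1, -3.7, -30.9, 0, -0.24],
  [-1, -5.8, -38.4, 0, -0.3],
  [-1, -8.3, -45.8, 0, -0.36],
  [-1, -11.2, -53, 0, -0.42],
  [-1, -14.7, -60, 0, -0.48],
  [-1, -19.2, -67.9, 0, -0.55],
  [-1, -23.5, -74.6, 0, -0.611],
])

```text
t: 5.07
tcp_pos: [0.5838, 0.2055, 0.1021]
orientation: [3.119, -0.355, -0.006]
ft_force: [2.4, -2.1, -10.0]
width: 0.0286
```

Request:
servo_tool([
  [-1, 0, 0, 0, 0],
  [-1, 0, 0, 0, 0],
  [-1, 0, 0, 0, 0],
])

```text
t: 5.32
tcp_pos: [0.5839, 0.2056, 0.1025]
orientation: [3.119, -0.362, -0.004]
ft_force: [1.0, -0.4, -10.6]
width: 0.0282
```

Run:
```python
from h import *
go([.586,.2046,.103],-13.3)
st=manip.observe();p=manip.grab_frame("wrist");im=p["frame"].copy()
v=np.load("fit.npy");d=np.radians(35)
pt=lambda r,a,z:[v[0]+r*np.cos(v[2]+a),v[1]+r*np.sin(v[2]+a),z]
for a in(-d,0,d):
  for r,z in((.13,.022),(.215,.055)) if a==0 else ((.13,.022),):
    q=proj(p,pt(r,a,z),st);print(a,r,q.round(1));cv2.circle(im,tuple(int(round(x)) for x in q),3,(0,255,0),-1)
cv2.imwrite("pics/w3.png",im[:,:,::-1])
for r in manip.trace(p,"leg_end")[:2]:print(r["confidence"],r["xy"],r["mask"].sum())
```

```text
t 5.32 tcp [0.5839 0.2056 0.1025] yaw -13.24 w 0.0282 F [  1.   -0.4 -10.6]
shift mm [ 2.2  0.5 -0.5] turn 0.001
-0.6108652381980153 0.13 [364.8 240.6]
0 0.13 [257.5 208.9]
0 0.215 [258.   72.7]
0.6108652381980153 0.13 [149.9 240.4]
0.94 [257.3, 172.2] 20777
```

View pics/w3.png

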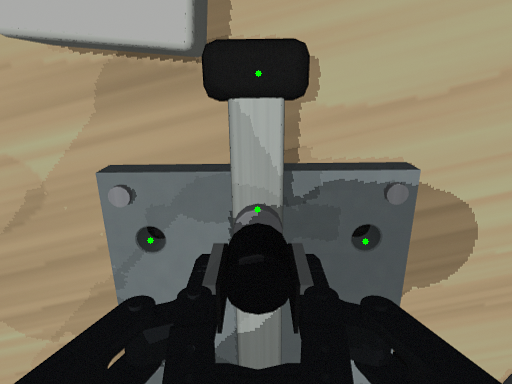

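The leg centreline (257) sits midway between the two free holes (150 and 366), so the leg is over the middle hole. I'll lower the pin into the mouth while gripped, then let it snap home.

Request:
servo_tool([
  [-1, 0, 0, 3, 0],
  [-1, 0, 0, 6, 0],
  [-1, 0, 0, 9, 0],
  [-1, 0, 0, 12, 0],
  [-1, 0, 0, 12, 0],
  [-1, 0, 0, 12, 0],
])

```text
t: 5.92
tcp_pos: [0.5841, 0.2058, 0.091]
orientation: [3.119, -0.36, -0.003]
ft_force: [-3.6, -1.3, -7.9]
width: 0.0285
```

The spring still pulls at -7.9 N about 5 mm above home, so the pin is in the hole. Now I'll release.

Request:
servo_tool([
  [1, 0, 0, 0, 0],
  [1, 0, 0, 0, 0],
  [1, 0, 0, 0, 0],
  [1, 0, 0, 0, 0],
  [1, 0, 0, 0, 0],
  [1, 0, 0, 0, 0],
  [1, 0, 0, 0, 0],
])

```text
t: 6.5
tcp_pos: [0.5854, 0.2064, 0.0917]
orientation: [-3.12, 0.36, -0.002]
ft_force: [-0.1, -0.0, 0.0]
width: 0.0854
```

Request:
servo_tool([
  [1, 0, 0, -15, 0],
  [1, 0, 0, -35, 0],
  [1, 0, 0, -60, 0],
  [1, 0, 0, -80, 0],
  [1, 0, 0, -80, 0],
  [1, 0, 0, -80, 0],
])

```text
t: 7.0
tcp_pos: [0.5856, 0.2066, 0.1728]
orientation: [-3.119, 0.36, -0.004]
ft_force: [-0.8, 0.4, -0.4]
width: 0.0858
```

Run:
```python
from h import *
go([.586,.2046,.17],-13.3)
st=manip.observe();p=manip.grab_frame("wrist");im=p["frame"].copy()
v=np.load("fit.npy")
pt=lambda r,a,z:[v[0]+r*np.cos(v[2]+a),v[1]+r*np.sin(v[2]+a),z]
for z,c in((.096,(255,0,0)),(.108,(255,255,0))):   # top-face outline if home / if resting on the plate
    o=np.array([proj(p,np.array(pt(.13,0,z))+[.015*np.cos(t),.015*np.sin(t),0],st) for t in np.linspace(0,6.283,60)])
    print(z,o.min(0).round(1),o.max(0).round(1))
    for q in o[::3]: im[int(round(q[1])),int(round(q[0]))]=c
cv2.imwrite("pics/w4.png",cv2.resize(cv2.convertScaleAbs(im[100:384,130:400,::-1],alpha=2),None,fx=2,fy=2))
s=manip.grab_frame("scene");save(s,"scene2")
```

```text
t 7.0 tcp [0.5856 0.2066 0.1728] yaw -13.17 w 0.0858 F [-0.8  0.4 -0.4]
shift mm [0.8 1.9 2.8] turn 0.002
0.096 [237.5 191.9] [282.7 234. ]
0.108 [236.3 198. ] [284.1 242.1]
```

View pics/w4.png

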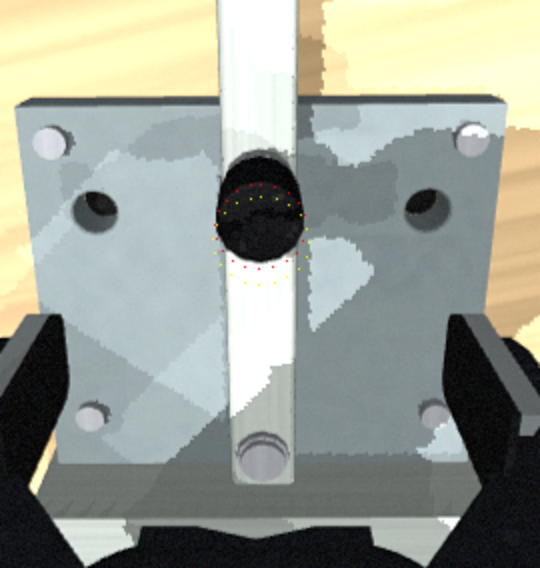

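View pics/scene2.png

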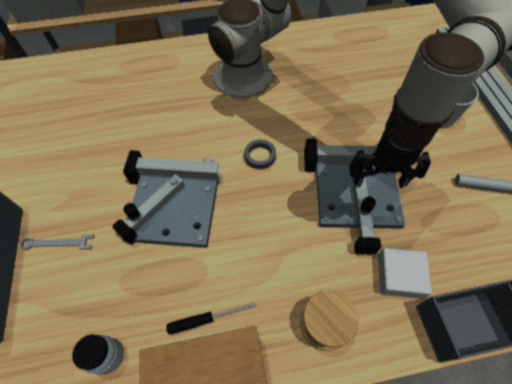

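```bash
python3 -c "
from h import *
print(manip.sign_off())"
```

```text
the job is handed in; nothing more can be done
None
```

The longer leg is locked in the middle hole with its plunger home, and I handed the job in at about 7 s of the 32 s allowed. I gripped the knob, pulled the plunger up about 17–18 mm and swung the leg 0.611 rad anticlockwise. I then lowered the pin into the hole mouth and let it snap home from about 5 mm up.

**Last checks:**
- **Leg angle:** before I let go, the leg's centreline was midway between the two free holes, to about 1 px. The picture after release shows the same.
- **Plunger:** the knob's top face is at the height expected for home. Its lower edge was at row 231, against 234 predicted if home and 242 if the pin were resting on the plate.
- **Contact:** the fingers are open and the arm is about 80 mm up, touching nothing, with the force near zero.
- **Shorter leg:** it looks unchanged.

**Side effect:** the light-coloured block beside the longer leg moved about 15 mm. Most likely the leg's foot pushed it during the swing. I didn't check the path for it beforehand. It is still on the bench.

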